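# Roll the arm-slide carriage to the patient's start mark

### The arm

A 6-joint arm with a two-finger parallel gripper is mounted at the origin on the work surface. World frame = base frame: x ahead of the robot, y to its left, z up, the work surface at z = 0. Lengths are in m, angles in degrees, forces in N, time in s.
With the tool pointing down it reaches from about 0.225 to 0.875 m from the base axis. Payload 3.4 kg.
Tool frame: the origin (TCP) lies on the centre line of the jaws, within the pads' length; the fingertips stand 8 mm ahead of it and the grasp point (between the pads) lies 11 mm behind it; z points along the fingers, y is the line along which they close (so a half turn about z gives the same grasp; the last joint's range is limited). The gripper opens to 85 mm and grips with 20 to 120 N. Pads are 22 mm wide; open, the fingers measure 114 mm over their backs; the gripper's body (76 mm by 85 mm) begins 54 mm behind the grasp point. The pads swing forward as they close: fully open they stand 13 mm farther back than shut.
Start: joints at [-79.756, 15.808, 86.224, -0, 77.962, -6.933], TCP at [0.17, -0.549, 0.239] pointing down, gripper open.
Joint ranges: [-165.64, 165.64], [-43.16, 119.46], [12.63, 154.43], [-67.54, 247.53], [6.08, 155.33], [-154.97, 154.97]. Speed limits (degrees/s): [147.25, 147.25, 180, 180, 180, 180].

### API

Orientations are given as a 3x3 rotation matrix whose columns are the frame's x, y, z axes.
In Python, from cell import env, imaging gives the robot as it stands.
- The arm moves only by the tool drive_tool, never from a script. Its argument "commands" is one flat list of numbers, 5 for each row, row after row: the shift along the tool's x, y, z in cm, then the turn about the tool's z in degrees, then the closure, from -1 (fully open) to 1 (shut). In form: [x, y, z, yaw, hand, x, y, z, yaw, hand, ...]. A call has exactly 8 rows; each row shifts and turns the commanded pose from where the row before left it, along the tool's axes as they then stand; what a row does not reach is not made up. A row lasts 1/8 s, in which the tool goes at most 62.5 mm and 10.7 degrees, less where a joint would pass 70% of its speed; a pose out of reach is approached as far as the arm can. A call is refused whole if a number of a shift passes 6.25 or a number of a turn 10.7, either way. A call with a gripper value outside its range is refused whole. The fingers move at their own pace and stop on an object; the grip force is fixed at half the most. Time passes only in rows, so rows that do not move let the fingers close, or fill a call up. It gives the time, the measured TCP pose, the force, the opening and the grip force at its end, in the units of the state.
- env.get_obs(): the state, without advancing time (a new reading comes with each control period).
- imaging.get_image(name): name is "scene" or "top" or "wrist"; returns a dict with "color" (420x560x3 uint8, red, green, blue), "camera_matrix" (3x3 intrinsics, pixels), "R" (3x3) and "t" (3): a world point X has camera coordinates R X + t. Camera axes: x right, y down, z forward; pixel columns grow to the right and rows downward; lengths in m; the calibration is good to about 2 mm. A picture is of the moment at which its call begins. There is no depth.
- env.job_done(): hands the job in; it is judged then, once.
The state is a dict: "time": time; "joint_positions": joint angles; "qd": joint speeds; "joint_torque": joint torques, N m; "tool_pos": TCP position; "ee_rot": TCP orientation; "ft_force": force on the tool from outside, world axes, zero at the start; "torque": the same for the moment, N m; "gripper_width": opening from 0.0 (shut) to 1.0 (fully open); "gripper_force": force on a finger pad.
Only numpy, scipy, OpenCV 4.12 (cv2) and the standard library are available. Lean on these libraries where they do the work, as an engineer would, in place of code of your own. Each camera call takes 0.05 s, during which the arm holds its last target. There are 200 camera calls.

### The job

Set the arm-slide trainer for the next patient: roll its free-running carriage along the rails to the marker clip and brake it so that it comes to rest with its pointer over the clip, without running it into either end stop. The casing and the pad have just been disinfected, so touch the carriage only at its two sprung end bumpers, gently, and leave the things around it alone. Then let go and watch for two seconds that it stays at rest there.

Things in the scene. Friction and masses are not known exactly. Their poses are not given: they have to be found in the camera images.
- trainer: arm-slide trainer, fixed on the counter: grey base plate 190 x 930 x 18 mm, two air-fed chrome rails 14 mm thick (axes 45 mm either side of the middle line, 32 mm up), level along the body's y axis. Origin: on the counter, below the middle line; x across the rails (+x away from the robot). At each end a fixed stop, 150 mm wide, top 68 mm high. A white scale strip lies along the +x edge
- carriage (a joint): position (m) of the carriage's middle along the trainer's y from its origin. Air bushings, level: moving mass nominally 4 kg (3 to 5), drag about 0.1 N per m/s plus 0.005 N friction (may be 40 % off): it coasts on unless braked. It strikes the left stop at +0.31, the right one at -0.35. At rest at first near the -y end; must go 0.20 to 0.46 m towards +y. 180 mm long over both free bumper faces
- casing_top (a point): centre of the top of the blue forearm pad, 77 mm above the counter, on the middle line, at the middle of the carriage. The pad (side bolsters up to 86 mm high) lies on the carriage's grey casing, 130 mm wide (x), 110 mm long (y), 28 to 70 mm above the counter. Pad and casing are freshly disinfected, not to be touched. The carriage is too wide to grip
- pointer (a point): tip of the carriage's dark pointer blade (5 mm wide), at the middle of the carriage's length (y), 87 mm to the +x side of its middle line, 34 mm above the counter, over the scale strip
- bumper_right_face (a point): centre of the flat outer face of the -y bumper; pushing it drives the carriage to +y. Black block 124 mm wide, 30 to 66 mm above the counter; free, its face is 90 mm from the carriage's middle. It yields up to 33 mm into the casing on a 150 N/m spring (no preload, damping 1.5 N s/m): a carriage that runs into something standing still bounces back with most of its speed
- bumper_left_face (a point): centre of the flat outer face of the +y bumper, same size, spring and travel, 90 mm to the +y side of the carriage's middle when free. To brake the carriage, meet this face with the closed fingers while moving along ahead of it
- stop_left (a point): centre of the inner face of the +y end stop, 48 mm above the counter, 0.40 m from the trainer's origin; at least 120 mm from the free left bumper face when the pointer is at the clip's middle
- stop_right (a point): centre of the inner face of the -y end stop, 48 mm above the counter, 0.44 m from the trainer's origin; at least 80 mm behind the right bumper face at the start
- marker: marker clip fixed on the scale strip by a thumbscrew: dark steel plate 30 mm long (along the rails, y), 26 mm wide, 4 mm thick; origin under the middle of the plate, 18 mm above the counter, axes parallel to the trainer's. The pointer passes 12 mm above it
- dumbbell: chrome dumbbell 190 mm long, 60 mm thick, a bystander beyond the trainer; origin under its middle
- tumbler: aluminium tumbler, 74 mm wide, 115 mm tall, a bystander beyond the trainer; origin under its middle
- bottle: white disinfectant bottle, 60 mm wide, 150 mm tall, a bystander beyond the trainer; origin under its middle
- case: grey plastic flip-top case 90 x 140 x 45 mm, a bystander between robot and trainer; origin under its middle
- ball_center (a point): centre of an orange silicone therapy ball, 70 mm across, that lies in a rubber ring beyond the trainer; a bystander
- stick: wooden massage stick 400 mm long, 36 mm thick, lying between robot and trainer, a bystander; origin under its middle
Mind the look-alikes: they are no part of the job. Of the things that look like the marker, take the one that is nearest to the robot's base at the start.

How it is judged:
By the outcome, as a careful person would: the job done as asked, in the order asked, and still so for the second after the job is handed in, with the robot touching nothing.
It also fails if it takes over 32 s, if anything falls off the work surface, if the arm or the gripper's body presses on something with over 40 N, if the wrist force passes 120 N, or if a joint passes its speed limit or range.

## Working session

There is one attempt and no reset: what is moved stays moved. The work goes in short steps, Python scripts to look and compute and a tool call to move; the robot and the scene stay as the last step left them, time stands still between calls to the robot, and variables do not carry over. Pictures are saved under pics/ and viewed, at most 10 in all, crops included, and the job is handed in when it is done.

Besides the shell and the picture viewer there is one more tool, called after "Request:" by a JSON object that holds its "method" and its "body". drive_tool: Moves the arm, as the interface text tells. Its arguments: {"type":"object","properties":{"commands":{"type":"array","items":{"type":"number"}}},"required":["commands"]}

```bash
mkdir -p pics; ls; cat > h.py <<'E'
import numpy as np, cv2
from cell import env, imaging
def grab(n,f=None):
    d=imaging.get_image(n)
    if f: cv2.imwrite('pics/'+f,d['color'][:,:,::-1])
    return d
def pix2w(d,u,v,z):
    K,R,t=map(np.array,(d['camera_matrix'],d['R'],d['t'])); t=t.ravel()
    r=R.T@np.linalg.solve(K,[u,v,1.]); c=-R.T@t
    return c+r*(z-c[2])/r[2]
def w2pix(d,X):
    K,R,t=map(np.array,(d['camera_matrix'],d['R'],d['t'])); p=K@(R@np.array(X,float)+t.ravel()); return p[:2]/p[2]
E
python3 - <<'E'
from h import *
np.set_printoptions(precision=4,suppress=True)
o=env.get_obs(); print(o['time'],o['tool_pos'],o['ee_rot'],o['gripper_width'])
for n in('top','scene'):
    d=grab(n,n+'1.png'); R=np.array(d['R']);print(n,-R.T@np.array(d['t']).ravel()); np.savez(n+'1.npz',**d)
E
```

```text
pics
0.0 [ 0.1697 -0.5488  0.2384] [[ 0.9554  0.2953 -0.0003]
 [ 0.2953 -0.9554  0.0018]
 [ 0.0002 -0.0019 -1.    ]] 1.0004815964355533
top [ 0.3241 -0.0105  1.4247]
scene [ 1.4034 -0.6316  0.8882]
```

View pics/top1.png

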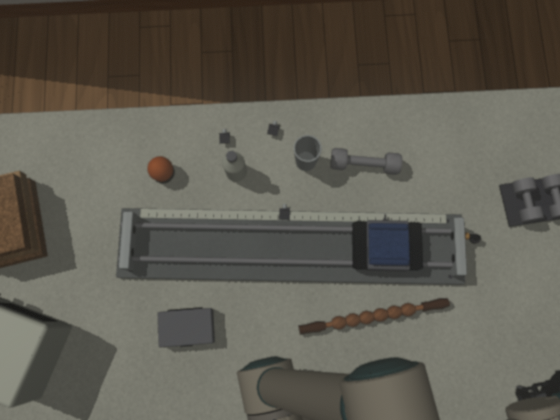

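View pics/scene1.png

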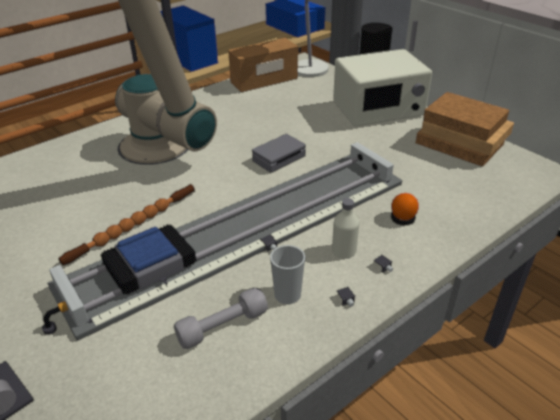

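The top view (left is +y, up is +x) shows the trainer with its carriage near (388,245) and its clip on the scale strip at (285,213). The look-alike clips lie off the trainer at (225,138) and (274,129). In the scene view the bystanders stand clear of the rails. I'll zoom in to measure.

```bash
python3 - <<'E'
from h import *
im=cv2.imread('pics/top1.png')
a=cv2.resize(im[200:290,110:300],None,fx=4,fy=4,interpolation=cv2.INTER_CUBIC)[:300]
b=cv2.resize(im[200:290,300:490],None,fx=4,fy=4,interpolation=cv2.INTER_CUBIC)[:300]
o=np.vstack([a,b]); o=cv2.convertScaleAbs(o,alpha=1.5,beta=10)
for k in range(0,190,10):
    for y0,x0 in((0,110),(300,300)): cv2.putText(o,str(x0+k),(k*4,y0+10),0,.3,(0,255,255)); cv2.line(o,(k*4,y0+12),(k*4,y0+16),(0,255,255),1)
cv2.imwrite('pics/crop1.png',o)
E
```

```text
(no output)
```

View pics/crop1.png

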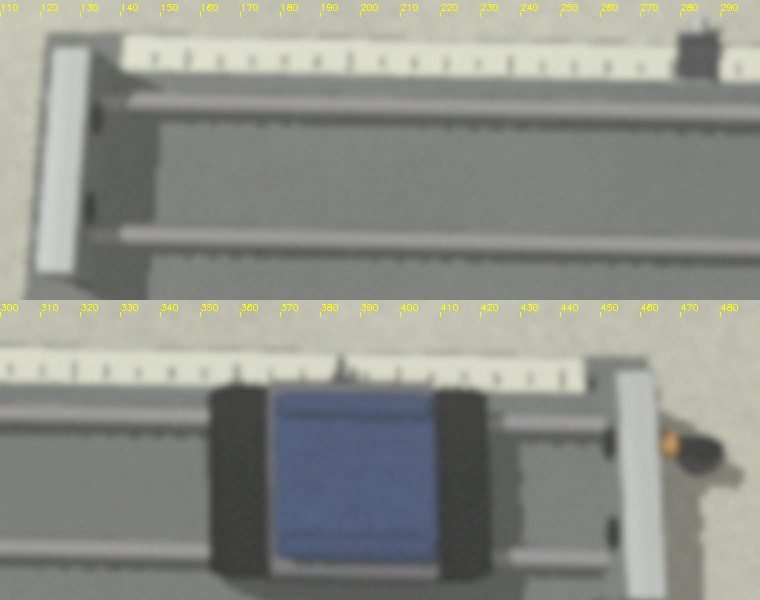

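The crop shows the clip at columns 279.5–289.8, row about 214, and the pointer blade at about (385.2, 215). The bumper faces are at columns about 352.3 and 422.2. The rails run almost along the image, tilted slightly.

```bash
python3 - <<'E'
from h import *
np.set_printoptions(precision=4,suppress=True)
d=dict(np.load('top1.npz'))
P=lambda u,v,z:pix2w(d,u,v,z)
r1=[P(110+150/4,200+101/4,.039),P(300+600/4,200+124/4,.039)]
r2=[P(110+130/4,200+234/4,.039),P(300+600/4,200+259/4,.039)]
for a,b in(r1,r2): print('rail',a,b,np.degrees(np.arctan2(-(a-b)[0],(a-b)[1])))
dy=(r1[0]-r1[1])[:2]+(r2[0]-r2[1])[:2]; dy/=np.linalg.norm(dy); dx=np.array([dy[1],-dy[0]])
print('dy',dy,'yaw',np.degrees(np.arctan2(-dy[0],dy[1])))
mid=sum(r[0]+r[1] for r in(r1,r2))[:2]/4
q=dict(clipL=P(279.5,214,.022),clipR=P(289.8,214,.022),ptr=P(385.2,214.5,.034),bl=P(352.4,245,.066),br=P(422.3,245,.066),
 sl=P(110+90/4,200+50/4,.068),sl2=P(110+76/4,200+272/4,.068),sr=P(300+616/4,200+72/4,.068),sr2=P(300+627/4,200+298/4,.068),
 case=P(186,328,.045),stickL=P(302,328,.03),stickR=P(447,303,.03),dumb=P(367,161,.03),tum=P(307,146,.1),bottle=P(235,163,.13),ball=P(161,169,.035))
for k,v in q.items(): w=v[:2]-mid; print(k,v,'x',round(w@dx,4),'y',round(w@dy,4))
print('rail sep',(r1[0]-r2[0])[:2]@dx)
E
```

```text
rail [0.5911 0.3392 0.039 ] [ 0.5365 -0.4656  0.039 ] -3.8863026577512025
rail [0.5025 0.3522 0.039 ] [ 0.447  -0.4556  0.039 ] -3.931683441695711
dy [0.0682 0.9977] yaw -3.909036160537581
clipL [ 0.6081 -0.0147  0.022 ] x 0.0857 y 0.0487
clipR [ 0.6067 -0.0426  0.022 ] x 0.0862 y 0.0207
ptr [ 0.5904 -0.2984  0.034 ] x 0.0874 y -0.2356
bl [ 0.5079 -0.1998  0.066 ] x -0.0016 y -0.1428
br [ 0.4991 -0.3809  0.066 ] x 0.002 y -0.3241
sl [0.6216 0.3714 0.068 ] x 0.0728 y 0.4348
sl2 [0.4759 0.3793 0.068 ] x -0.0731 y 0.4327
sr [ 0.5659 -0.4703  0.068 ] x 0.0746 y -0.4087
sr2 [ 0.4187 -0.4607  0.068 ] x -0.0729 y -0.4092
case [0.3176 0.2386 0.045 ] x -0.2214 y 0.2815
stickL [ 0.3032 -0.0586  0.03  ] x -0.2155 y -0.0159
stickR [ 0.3488 -0.4396  0.03  ] x -0.144 y -0.3929
dumb [ 0.7434 -0.2623  0.03  ] x 0.2376 y -0.1891
tum [ 0.7711 -0.0954  0.1   ] x 0.2538 y -0.0207
bottle [0.7246 0.0929 0.13  ] x 0.1946 y 0.164
ball [0.7468 0.3036 0.035 ] x 0.2024 y 0.3757
rail sep 0.08931799563677177
```

Request:
{"method": "drive_tool", "body": {"commands": [0,0,0.8,-8.61,1,0,0,0.8,-8.61,1,0,0,0.8,-8.61,1,0,0,0.8,-8.61,1,0,0,0.8,-8.61,1,0,0,0.8,-8.61,1,0,0,0.8,-8.61,1,0,0,0.8,-8.61,1]}}

```text
time: 1.1
tool_pos: [0.1697, -0.549, 0.1745]
ee_rot: [[0.064, 0.998, -0.0], [0.998, -0.064, 0.001], [0.001, -0.0, -1.0]]
ft_force: [0.3, 0.6, 0.9]
gripper_width: 0.001
gripper_force: 0.0
```

```bash
cat >> h.py <<'E'
np.set_printoptions(precision=4,suppress=True)
DY=np.array([.0682,.9977]); DX=np.array([.9977,-.0682]); MID=np.array([.5193,-.0573])
def ts(p): w=np.array(p)[:2]-MID; return w@DX,w@DY,p[2]
def st():
    o=env.get_obs(); R=np.array(o['ee_rot']); print('t',o['time'],'x,s,z',np.round(ts(o['tool_pos']),4),'ang',np.degrees(np.arctan2(R[1,0],R[0,0])),'F',np.array(o['ft_force']),'w',o['gripper_width'])
E
python3 -c "
from h import *
st()"
```

```text
t 1.1 x,s,z [-0.3152 -0.5144  0.1745] ang 86.34037675493134 F [0.3401 0.5792 0.9062] w 0.0008772163401726936
```

Request:
{"method": "drive_tool", "body": {"commands": [1.97,3.94,0,0,1,1.97,3.94,0,0,1,1.97,3.94,0,0,1,1.97,3.94,0,0,1,1.97,3.94,0,0,1,1.97,3.94,0,0,1,1.97,3.94,0.5,0,1,1.97,3.94,0.5,0,1]}}

```text
time: 2.1
tool_pos: [0.4962, -0.413, 0.1647]
ee_rot: [[0.069, 0.998, -0.001], [0.998, -0.069, 0.0], [0.0, -0.001, -1.0]]
ft_force: [0.6, 0.6, -0.5]
gripper_width: 0.001
gripper_force: 0.0
```

```bash
python3 -c "
from h import *
st()
d=grab('top','top2.png')
im=cv2.imread('pics/top2.png')
cv2.imwrite('pics/crop2.png',cv2.convertScaleAbs(cv2.resize(im[190:310,300:500],None,fx=4,fy=4,interpolation=cv2.INTER_CUBIC),alpha=1.5))
st()"
```

```text
t 2.1 x,s,z [ 0.0012 -0.3565  0.1647] ang 86.06077841684555 F [ 0.5828  0.6114 -0.4527] w 0.0008977910141651753
t 2.15 x,s,z [ 0.0063 -0.3533  0.1638] ang 86.20073895421983 F [4.2142 1.0607 0.1248] w 0.0023156323165627506
```

View pics/crop2.png

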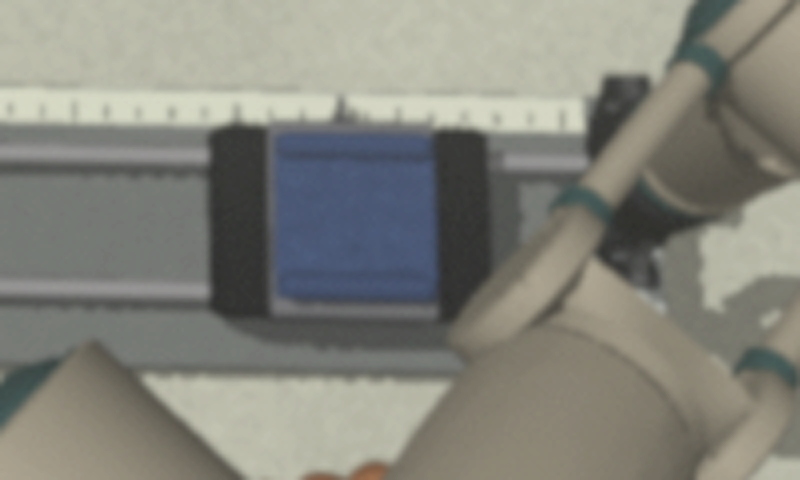

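The crop shows the carriage still where it was, with faces at crop columns 210 and 490. The gripper hangs high over the gap at its right.

Request:
{"method": "drive_tool", "body": {"commands": [0,-0.3,2.8,0,1,0,-0.3,2.8,0,1,0,0,2.8,0,1,0,0,2.0,0,1,0,0,0.8,0,1,0,0,0,0,1,0,0,0,0,1,0,0,0,0,1]}}

```text
time: 3.15
tool_pos: [0.4896, -0.4139, 0.0544]
ee_rot: [[0.069, 0.998, 0.001], [0.998, -0.069, -0.001], [-0.001, 0.001, -1.0]]
ft_force: [-0.5, 0.3, -0.2]
gripper_width: 0.002
gripper_force: 0.0
```

```bash
python3 -c "
from h import *
st()"
```

```text
t 3.15 x,s,z [-0.0053 -0.3578  0.0544] ang 86.05851942612252 F [-0.5453  0.2649 -0.2252] w 0.0016014898185340144
```

Request:
{"method": "drive_tool", "body": {"commands": [0.44,0,0,0,1,0.44,0,0,0,1,0.44,0,0,0,1,0.44,0,0,0,1,0.44,0,0,0,1,0.44,0,0,0,1,0.44,0,0,0,1,0.44,0,0,0,1]}}

```text
time: 4.15
tool_pos: [0.4916, -0.3781, 0.0533]
ee_rot: [[0.069, 0.998, 0.0], [0.998, -0.069, -0.0], [-0.0, 0.0, -1.0]]
ft_force: [-0.4, -0.2, -0.1]
gripper_width: -0.005
gripper_force: 0.2
```

```bash
python3 -c "
from h import *
st()"
```

```text
t 4.15 x,s,z [-0.0058 -0.322   0.0533] ang 86.0544215206963 F [-0.3672 -0.1747 -0.1313] w -0.005225328479565659
```

Request:
{"method": "drive_tool", "body": {"commands": [0.44,0,0,0,1,0.44,0,0,0,1,0.44,0,0,0,1,0.44,0,0,0,1,0,0,-2.5,0,1,0,0,-5.0,0,1,4.0,0,0,0,1,6.0,0,0,0,1]}}

```text
time: 5.15
tool_pos: [0.5004, -0.2615, 0.1292]
ee_rot: [[0.072, 0.997, 0.003], [0.997, -0.072, -0.002], [-0.002, 0.003, -1.0]]
ft_force: [0.4, 0.4, -0.5]
gripper_width: 0.0
gripper_force: 0.0
```

```bash
python3 -c "
from h import *
st()
import pickle
a=[]
for i in range(3):
    t=env.get_obs()['time']; d=grab('scene','s3_%d.png'%i); a.append((t,d))
pickle.dump(a,open('s3.pkl','wb'))
im=a[0][1]['color']
# predicted pixel of pointer vs s
for s in np.arange(-.24,.05,.04):
    p=MID+.087*DX+s*DY; print(round(s,2),w2pix(a[0][1],[*p,.034]))
c=cv2.imread('pics/s3_0.png')[190:330,40:300]; c=cv2.resize(c,None,fx=3,fy=3,interpolation=cv2.INTER_CUBIC)
cv2.imwrite('pics/c3.png',cv2.convertScaleAbs(c,alpha=1.3))
st()"
```

```text
t 5.15 x,s,z [-0.0049 -0.205   0.1292] ang 85.89151062328152 F [ 0.3802  0.4253 -0.5457] w 0.00015821636395663418
-0.24 [163.9834 284.716 ]
-0.2 [180.3408 277.0532]
-0.16 [196.2288 269.6104]
-0.12 [211.6671 262.3782]
-0.08 [226.6746 255.3479]
-0.04 [241.2691 248.511 ]
0.0 [255.4674 241.8597]
0.04 [269.2855 235.3865]
t 5.3 x,s,z [-0.0064 -0.2017  0.1285] ang 86.25505239060222 F [-0.7842 -0.539  -0.2092] w -0.004520555922988783
```

View pics/c3.png

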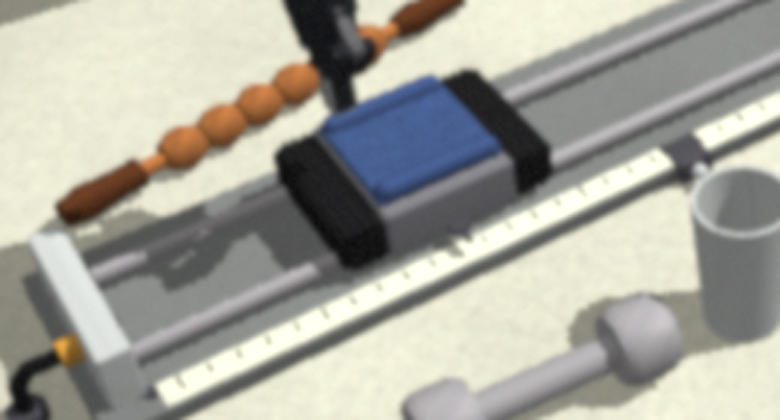

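The crop shows the carriage rolling, with its pointer at full-image pixel about (194,270), so s≈-0.165. The clip at crop (685,155) is visible. I'll make a tracker from rectified templates.

```bash
cat >> h.py <<'E'
S=np.arange(-.42,.38,.001)
def rect(d,plane):
    # plane 'side': x=.064, z .03...064 ; 'top': z=.066, x -.06...06
    c=[(.064,z) for z in np.arange(.064,.03,-.002)] if plane=='side' else [(x,.068) for x in np.arange(-.06,.061,.004)]
    K,R,t=map(np.array,(d['camera_matrix'],d['R'],d['t']))
    X=np.array([[*(MID+x*DX+s*DY),z] for x,z in c for s in S])
    p=K@(R@X.T+t.reshape(3,1)); p=(p[:2]/p[2]).astype(np.float32).reshape(2,len(c),len(S))
    return cv2.remap(d['color'],p[0],p[1],cv2.INTER_CUBIC)
S0=-.2346
def track(d,cam):
    ref=dict(np.load(cam+'1.npz')); out=[]
    for pl in (('side','top') if cam=='scene' else ('top',)):
        A=rect(ref,pl);B=rect(d,pl)
        for lo,hi in((-.11,.11),(-.11,-.03),(.03,.11)):
            i=np.argmin(abs(S-S0-lo));j=np.argmin(abs(S-S0-hi))
            m=cv2.matchTemplate(B,A[:,i:j],cv2.TM_CCOEFF_NORMED)[0]; k=int(m.argmax()); f=0
            if 0<k<len(m)-1: a,b,c=m[k-1:k+2]; f=.5*(a-c)/(a-2*b+c)
            out.append((round(S0+(k+f-i)*.001,4),round(float(m[k]),2)))
    return out
E
cat > tr.py <<'E'
from h import *
st()
for i in range(3):
    t=env.get_obs()['time']
    for c in('scene','top'):
        print(round(env.get_obs()['time'],3),c,[(float(a),b) for a,b in track(grab(c),c)])
st()
E
python3 -c "
from h import *
import pickle
for t,d in pickle.load(open('s3.pkl','rb')): print(t,track(d,'scene'))
"
```

```text
5.15 [(np.float64(-0.1611), 0.99), (np.float64(-0.1614), 0.99), (np.float64(-0.1609), 1.0), (np.float64(-0.1609), 0.99), (np.float64(-0.1615), 0.99), (np.float64(-0.1604), 1.0)]
5.2 [(np.float64(-0.1581), 0.99), (np.float64(-0.1585), 0.99), (np.float64(-0.1578), 1.0), (np.float64(-0.1579), 0.99), (np.float64(-0.1585), 0.99), (np.float64(-0.1574), 1.0)]
5.25 [(np.float64(-0.1548), 1.0), (np.float64(-0.1552), 0.99), (np.float64(-0.1546), 1.0), (np.float64(-0.1547), 0.99), (np.float64(-0.1555), 0.99), (np.float64(-0.1541), 1.0)]
```

Request:
{"method": "drive_tool", "body": {"commands": [6.0,0,0,0,1,6.0,0,0,0,1,6.0,0.2,0,0,1,6.0,0.2,0,0,1,5.5,0,0,0,1,0,0,2.5,0,1,0,0,3.0,0,1,0,0,2.0,0,1]}}

```text
time: 6.3
tool_pos: [0.5241, 0.0326, 0.0521]
ee_rot: [[0.069, 0.998, -0.0], [0.998, -0.069, -0.001], [-0.001, -0.0, -1.0]]
ft_force: [0.0, -0.7, -0.3]
gripper_width: 0.001
gripper_force: 0.0
```

```bash
sed -i 's/range(3)/range(2)/' tr.py; python3 tr.py
```

```text
t 6.3 x,s,z [-0.0013  0.09    0.0521] ang 86.0711260839108 F [ 0.0439 -0.7467 -0.3436] w 0.0008122750920473716
6.3 scene [(-0.0923, 0.99), (-0.0929, 0.99), (-0.0919, 1.0), (-0.0921, 0.91), (-0.0945, 0.93), (-0.0906, 0.93)]
6.35 top [(-0.0897, 0.92), (-0.089, 0.98), (-0.0901, 0.87)]
6.4 scene [(-0.0865, 0.99), (-0.0872, 0.98), (-0.0862, 1.0), (-0.0864, 0.91), (-0.0888, 0.93), (-0.0848, 0.93)]
6.45 top [(-0.0847, 0.9), (-0.0832, 0.98), (-0.0855, 0.87)]
t 6.5 x,s,z [-0.0009  0.0899  0.0533] ang 86.0267710734938 F [ 0.3718 -0.0414  0.2882] w -0.0003009303094914434
```

Request:
{"method": "drive_tool", "body": {"commands": [0,0,0,0,1,0,0,0,0,1,0.6,0,0,0,1,0.6,0,0,0,1,0,0,0,0,1,0,0,0,0,1,0,0,0,0,1,0,0,0,0,1]}}

```text
time: 7.5
tool_pos: [0.5247, 0.0449, 0.0532]
ee_rot: [[0.069, 0.998, -0.0], [0.998, -0.069, -0.0], [-0.0, -0.0, -1.0]]
ft_force: [0.1, 0.8, -0.0]
gripper_width: -0.001
gripper_force: 0.0
```

```bash
python3 tr.py
```

```text
t 7.5 x,s,z [-0.0016  0.1023  0.0532] ang 86.04897278651654 F [ 0.0941  0.7835 -0.0312] w -0.0008719033062744839
7.5 scene [(-0.025, 0.99), (-0.0259, 0.98), (-0.0245, 0.99), (-0.0253, 0.93), (-0.0273, 0.92), (-0.0242, 0.96)]
7.55 top [(-0.036, 0.61), (-0.0217, 0.96), (-0.0411, 0.72)]
7.6 scene [(-0.0196, 0.99), (-0.0205, 0.97), (-0.0191, 1.0), (-0.0198, 0.93), (-0.0217, 0.93), (-0.0188, 0.95)]
7.65 top [(-0.0359, 0.51), (-0.0162, 0.96), (-0.041, 0.69)]
t 7.7 x,s,z [-0.0016  0.1024  0.0533] ang 86.05028928185062 F [0.5857 0.9013 0.3293] w -0.0004627805947961189
```

Request:
{"method": "drive_tool", "body": {"commands": [0.75,0,0,0,1,0.31,0,0,0,1,0.31,0,0,0,1,0.31,0,0,0,1,0.31,0,0,0,1,0.31,0,0,0,1,0.31,0,0,0,1,0.31,0,0,0,1]}}

```text
time: 8.7
tool_pos: [0.5267, 0.0744, 0.0533]
ee_rot: [[0.069, 0.998, 0.0], [0.998, -0.069, 0.0], [0.0, 0.0, -1.0]]
ft_force: [0.3, 0.5, 0.3]
gripper_width: -0.005
gripper_force: 0.2
```

Request:
{"method": "drive_tool", "body": {"commands": [0.31,0,0,0,1,0.31,0,0,0,1,0.31,0,0,0,1,0.31,0,0,0,1,0.6,0,0,0,1,0.6,0,0,0,1,0,0,0,0,1,0,0,0,0,1]}}

```text
time: 9.7
tool_pos: [0.5284, 0.0985, 0.0533]
ee_rot: [[0.068, 0.998, -0.0], [0.998, -0.068, -0.0], [-0.0, -0.0, -1.0]]
ft_force: [0.8, 0.3, 0.2]
gripper_width: 0.002
gripper_force: 0.0
```

```bash
python3 tr.py
```

```text
t 9.7 x,s,z [-0.0016  0.1561  0.0533] ang 86.07504075650249 F [0.7857 0.2565 0.2116] w 0.0019297781048523337
9.7 scene [(0.0328, 0.98), (0.0316, 0.97), (0.0335, 0.99), (0.0325, 0.92), (0.03, 0.91), (0.0337, 0.94)]
9.75 top [(0.0293, 0.79), (0.0336, 0.96), (0.0261, 0.76)]
9.8 scene [(0.0328, 0.98), (0.0316, 0.97), (0.0334, 0.99), (0.0325, 0.92), (0.03, 0.91), (0.0337, 0.94)]
9.85 top [(0.0292, 0.78), (0.0336, 0.96), (0.0259, 0.76)]
t 9.9 x,s,z [-0.0016  0.1559  0.0533] ang 86.04897474898462 F [ 0.2143  0.3183 -0.1573] w -0.0033845272689686677
```

It has come to rest at s≈0.033, against 0.035 for the clip. I'll lift clear and watch.

Request:
{"method": "drive_tool", "body": {"commands": [1.0,0,0,0,1,1.0,0,-1.0,0,1,0,0,-3.0,0,1,0,0,-3.0,0,1,0,0,-3.0,0,1,3.0,0,-2.0,0,1,3.0,0,0,0,1,3.0,0,0,0,1]}}

```text
time: 10.9
tool_pos: [0.5362, 0.2099, 0.1747]
ee_rot: [[0.068, 0.998, 0.002], [0.998, -0.068, 0.001], [0.001, 0.002, -1.0]]
ft_force: [0.7, 0.2, 0.1]
gripper_width: -0.002
gripper_force: 0.0
```

Request:
{"method": "drive_tool", "body": {"commands": [0,0,0,0,1,0,0,0,0,1,0,0,0,0,1,0,0,0,0,1,0,0,0,0,1,0,0,0,0,1,0,0,0,0,1,0,0,0,0,1]}}

```text
time: 11.9
tool_pos: [0.536, 0.2082, 0.1733]
ee_rot: [[0.069, 0.998, -0.0], [0.998, -0.069, -0.0], [-0.0, 0.0, -1.0]]
ft_force: [-0.7, -0.4, -0.5]
gripper_width: 0.0
gripper_force: 0.0
```

Request:
{"method": "drive_tool", "body": {"commands": [0,0,0,0,1,0,0,0,0,1,0,0,0,0,1,0,0,0,0,1,0,0,0,0,1,0,0,0,0,1,0,0,0,0,1,0,0,0,0,1]}}

```text
time: 12.9
tool_pos: [0.536, 0.2083, 0.1733]
ee_rot: [[0.069, 0.998, 0.0], [0.998, -0.069, -0.0], [-0.0, 0.0, -1.0]]
ft_force: [0.3, 0.2, 0.8]
gripper_width: 0.003
gripper_force: 0.0
```

```bash
python3 tr.py; python3 -c "
from h import *
a=grab('top','e1.png');b=grab('scene','e2.png')
f=lambda n,u,v,w,h:cv2.convertScaleAbs(cv2.resize(cv2.imread('pics/'+n)[v:v+h,u:u+w],None,fx=4,fy=4,interpolation=cv2.INTER_CUBIC),alpha=1.4)
cv2.imwrite('pics/e.png',np.vstack([f('e1.png',210,195,160,70),f('e2.png',190,190,160,80)]))"
```

```text
t 12.9 x,s,z [-0.0015  0.2661  0.1733] ang 86.05968277613958 F [0.278  0.2109 0.8326] w 0.0033809999109966206
12.9 scene [(0.0328, 0.98), (0.0316, 0.96), (0.0334, 0.99), (0.0327, 0.9), (0.0287, 0.91), (0.0346, 0.96)]
12.95 top [(0.0319, 0.94), (0.0336, 0.97), (0.0311, 0.93)]
13.0 scene [(0.0328, 0.98), (0.0316, 0.96), (0.0334, 0.99), (0.0327, 0.9), (0.0287, 0.91), (0.0346, 0.96)]
13.05 top [(0.0319, 0.94), (0.0336, 0.97), (0.0311, 0.93)]
t 13.1 x,s,z [-0.0015  0.266   0.1733] ang 86.05661200078308 F [ 0.9618 -0.5667 -0.7212] w -0.0006495355043597099
```

View pics/e.png

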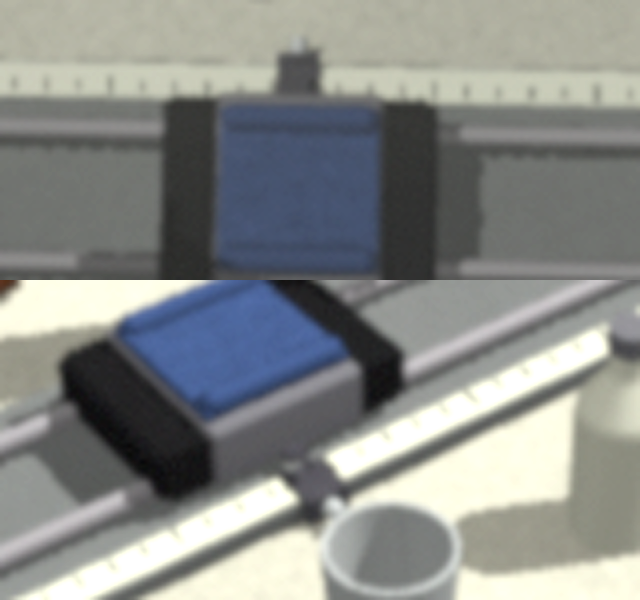

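The clip, at crop (299,75) in the top view, sits midway between the bumper faces (163 and 437), so the pointer is over it. The carriage hasn't moved since t≈9.7 s.

```bash
python3 -c "
from cell import env
print(env.job_done())"
```

```text
the job is handed in; nothing more can be done
None
```

The carriage is at rest with its pointer over the marker clip, within about 2 mm of the clip's middle by the camera images. It stayed still for over 3 s (2 s of that after the arm had moved clear); I touched it only at its two bumpers, it reached neither end stop, and the job was handed in at about 13 s.

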